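Feed a ring cake out and leave the sprung slide on its half-way stop pin

ROBOT

A 7-joint arm with a two-finger parallel gripper is mounted at the origin on a cart in front of the work surface, level with it; the furniture and walls round the work are solid. World frame = base frame: x ahead of the robot, y to its left, z up, the work surface at z = 0. Lengths are in mm, angles in rad, forces in N, time in s.
With the tool pointing down it reaches from about 400 to 875 mm from the base axis. Payload 4.4 kg.
Tool frame: the origin (TCP) lies midway between the tips of the shut fingers; the grasp point (between the pads) lies 19 mm behind it; z points along the fingers, y is the line along which they close (so a half turn about z gives the same grasp; the last joint's range is limited). The gripper opens to 85 mm and grips with 20 to 120 N. Pads are 22 mm wide; open, the fingers measure 114 mm over their backs; the gripper's body (76 mm by 85 mm) begins 54 mm behind the grasp point. The pads swing forward as they close: fully open they stand 13 mm farther back than shut.
Start: joints at [1.104, 0.628, 0.038, 1.517, -0.027, 0.996, -0.02], TCP at [253.63, -598.49, 210.513] pointing down, gripper open.
Joint ranges: [-3.06, 3.06], [-0.37, 2.12], [-1.25, 1.32], [0.18, 2.47], [-1.1, 4.24], [0.23, 1.98], [-2.94, 2.94]. Speed limits (rad/s): [2.57, 2.57, 3.14, 3.14, 3.14, 3.14, 3.14].

INTERFACE

Orientations are given as [roll, pitch, yaw] about the fixed x, y, z axes, in that order (R = Rz(yaw) Ry(pitch) Rx(roll)).
In Python, from cell import telemetry, eyes, ctrl, finder gives the robot as it stands.
- The arm moves only by the tool move_arm, never from a script. Its argument "steps" is a list of rows, each a list of 7 numbers: the turn, a rotation vector about the world's x, y, z in degrees, then the shift along the world's x, y, z in m, then the finger opening in m, from 0 to 0.0854. A call has 1 to 5 rows; each row shifts and turns the commanded pose from where the row before left it; what a row does not reach is not made up. A row lasts 1/10 s, in which the tool goes at most 50 mm and 8.59 degrees, less where a joint would pass 70% of its speed; a pose out of reach is approached as far as the arm can. A call with a gripper value outside its range is refused whole. The fingers move at their own pace and stop on an object; the grip force is fixed at half the most. Time passes only in rows, so rows that do not move let the fingers close. It gives the time, the measured TCP pose, the force, the opening and the grip force at its end, in the units of the state.
- telemetry.read_state(): the state, without advancing time (a new reading comes with each control period).
- eyes.get_image(name): name is "side" or "top"; returns (picture, depth): 480x640x3 uint8, blue, green, red; 480x640 float32, mm along the optical axis (not along the pixel's ray), 0 where there is no reading.
- eyes.calibration(name): a dict with "fx", "fy", "cx", "cy" (pixels), "position" and "attitude" of the camera in the world. Camera axes: x right, y down, z forward; pixel columns grow to the right and rows downward; lengths in mm; the calibration is good to about 2 mm. A picture is of the moment at which its call begins. calibration takes no time and is no camera call.
- ctrl.finish_job(): hands the job in; it is judged then, once.
Trained networks look in the newest picture that a camera, given by its name, has taken for a name from the list of things; names that differ only in an ending like _2 or _b are one class to them, and where a whole thing is asked for, a point or a joint stands for the part that bears it (a point fixed in the world has none). Each returns a list of dicts, best first, with "confidence" (0 to 1); they miss things now and then, are a little off and sometimes report something else, mostly with a low value. They report only what shows in the picture. A call takes as long as a camera call. They do not tell look-alikes from the thing itself.
- finder.boxes_of(camera, name): "location" ([x, y, z] in mm, in the coordinates of the camera as it stood for that picture, good to about 4 mm: the middle of the surface that is visible of it).
- finder.cut_out(camera, name): "mask" (480x640 bool, what is visible of it).
- finder.pinpoint(camera, name): "location" ([x, y, z] in mm, in the coordinates of the camera as it stood for that picture, good to about 4 mm: a listed point, or the origin of a listed thing).
The state is a dict: "clock": time; "qpos": joint angles; "qd": joint speeds; "tau": joint torques, N m; "eef_pos": TCP position; "tool_rot": TCP orientation; "force": force on the tool from outside, world axes, zero at the start; "torque": the same for the moment, N m; "width": finger opening in mm; "gripper_force": force on a finger pad.
Only numpy, scipy, OpenCV 4.12 (cv2) and the standard library are available. Lean on these libraries where they do the work, as an engineer would, in place of code of your own. Each camera call takes 0.05 s, during which the arm holds its last target. There are 200 camera calls.

TASK

One of the two cake feeders is loaded with a ring cake. With the fingertips push the upright paddle of that feeder's sprung slide all the way forward to its stop, so that the cake is fed out onto the open front plate, then back off and let the slide spring back until the stop pin catches it half way. Do not touch the cake, do not work the slide of the empty feeder, and leave the things lying around where they are.

Things in the scene. Friction and masses are not known exactly. Their poses are not given: they have to be found in the camera images.
- feeder: The loaded feeder, with a ring cake in its lane: fixed base plate 300 x 116 mm, 10 mm thick. Origin: centre of its underside, on the table; x is the feed direction (roughly away from the robot), y left, z up. Side rails, tops 36 mm above the table, inner faces at y = +-47.5 mm, x = -140 to 50 mm. Rear bridge 32 mm high at x = -143 mm; two spring barrels, 27 mm high, reach back to x = -170 mm.
- feeder_paddle (a point): On the rear face (to be pushed; looks to feeder -x) of the upright grey paddle of the loaded feeder's white slide: on its centre line, 80 mm above the table, feeder x = -90 mm when home; moves with the slide. Paddle: flat plate 52 mm wide, 10 mm thick, top 97 mm above the table, rear face free from 40 mm above the table upward. A 40 mm high pusher plate stands 60 mm ahead of this point.
- feeder_slide (a joint): Travel of the loaded feeder's slide (m): 0 home (the start), 0.075 at the front stop. A spring drives it back: 4 N at 0, 10 N at 0.075; pressing the pin aside between 0.01 and 0.045 takes up to 4 N more. Beyond 0.045 the pin is out again behind the slide's catch; let go from there, the slide springs back and stops on the pin at 0.038. Let go earlier, it returns to 0.
- feeder_pin (a joint): How far the stop pin of the loaded feeder is pressed back outward (feeder -y), in m: 0 fully out into the lane (the start, and when it has caught the slide), about 0.009 as the catch passes it. Nobody needs to touch it.
- feeder_front (a point): Centre of the open front plate of the loaded feeder, on its upper face, 10 mm above the table, at feeder x = 85 mm. The plate is open from the rails' ends (x = 50 mm) to a 6 mm high lip at x = 145 mm.
- feeder_plunger (a point): Stop-pin plunger on the right-hand rail (feeder -y) of the loaded feeder, at feeder x = -30 mm, y = -68 mm, 23 mm above the table; 32 mm high, reaching out to y = -90 mm and up to 10 mm further while the pin is pressed back.
- spare_feeder: The empty feeder, same build, sizes and axes as the loaded one; left or right of it.
- spare_feeder_slide (a joint): Travel of the empty feeder's slide in m, 0 home; to be left at 0.
- cake: Chocolate-chip ring cake, 81 x 82 x 37 mm, 70 g, loose in the lane of the loaded feeder just in front of the pusher plate. Origin at the centre of its underside (10 mm above the table on the feeder's floor), z up.
- cake_center (a point): Centre of that ring cake, 18 mm above its underside. At the start 16 to 30 mm ahead of the feeder's origin; at full stroke of the slide the cake is pushed to about 85 mm.
- timer: White pocket timer 70 x 66 x 21 mm lying on the table, left of the feeders; origin at the centre of its underside.
- plain_cake: Plain ring cake 81 x 80 x 33 mm on the table, right of the feeders; origin at the centre of its underside.
- marker: Marker pen 135 mm long, 17 mm thick, lying crosswise (along its y) on the table, left of the feeders beyond the timer; origin under its middle.
Things that resemble listed ones, but are neither listed nor needed, are in the scene too. Leave any pink or yellow look-alike of the cake alone.

How it is judged (in metres and radians):
On the way, in this order (a step that is already met when the one before it is completed fails the run):
1. the loaded feeder's slide is pushed forward to its stop (within 7 mm) (value of joint feeder_slide above 0.068 m).
2. let go, the slide has sprung back and rests on the stop pin half way (value of joint feeder_slide between 0.033 and 0.042 m and velocity of joint feeder_slide between -0.01 and 0.01 m/s and value of joint feeder_pin below 0.003 m and contact force between the fingers and feeder_slide below 0.1 N), for 0.2 s.
At the end, for the whole second after the job is handed in: The loaded feeder's slide rests against the stop pin (travel 33 to 42 mm, pin pressed back less than 3 mm); the cake lies flat on the open front plate, its centre 76 to 108 mm ahead of the feeder's origin and within 25 mm of the centre line, at rest; the empty feeder's slide is home (within 5 mm) (value of joint feeder_slide between 0.033 and 0.042 m and velocity of joint feeder_slide between -0.01 and 0.01 m/s and value of joint feeder_pin below 0.003 m and x of cake_center in the frame of feeder between 0.076 and 0.108 m and y of cake_center in the frame of feeder between -0.025 and 0.025 m and z of cake_center in the frame of feeder between 0.022 and 0.034 m and angle between cake_center's own z axis and vertical below 0.15 rad and linear speed of cake below 0.01 m/s and value of joint spare_feeder_slide below 0.005 m); the robot touches nothing.
It fails at once if the robot touches the cake (it is to be fed by the slide, not by hand) (contact force between any of the fingers, the arm and cake above 0.3 N).
It fails at once if the cake is lifted or tipped (height (world z) of cake above 0.03 m or angle between cake_center's own z axis and vertical above 0.5 rad).
It fails at once if the empty feeder's slide is pushed (more than 10 mm) (value of joint spare_feeder_slide above 0.01 m).
It fails at once if timer, plain cake or marker is moved by more than 20 mm (distance of any of timer, plain_cake, marker from where it was at the start of the episode above 0.02 m).
It also fails if it takes over 48 s, if anything falls off the work surface, if the arm or the gripper's body presses on something with over 40 N, if the wrist force passes 120 N, or if a joint passes its speed limit or range.

## Working session

There is one attempt and no reset: what is moved stays moved. The work goes in short steps, Python scripts to look and compute and a tool call to move; the robot and the scene stay as the last step left them, time stands still between calls to the robot, and variables do not carry over. Pictures are saved under pics/ and viewed, at most 10 in all, crops included, and the job is handed in when it is done.

Besides the shell and the picture viewer there is one more tool, called as a command line: name --pt "numbers of a row" for each row, then --argument value for the rest. move_arm: Moves the arm, as the interface text tells. Its arguments: {"type":"object","properties":{"steps":{"type":"array"}},"required":["steps"]}

```bash
mkdir -p pics
cat > h.py <<'E'
import numpy as np, cv2
from scipy.spatial.transform import Rotation as R
from cell import telemetry, eyes, ctrl, finder
def cam(n):
    c=eyes.calibration(n); a=np.array(c["attitude"],float)
    M=a if a.shape==(3,3) else R.from_euler('xyz',a).as_matrix()
    return c,M,np.array(c["position"],float)
def w(n,p):
    c,M,t=cam(n); return M@np.array(p,float)+t
def pix(n,p):
    c,M,t=cam(n); q=M.T@(np.array(p,float)-t); return (round(c["fx"]*q[0]/q[2]+c["cx"]),round(c["fy"]*q[1]/q[2]+c["cy"]))
def cloud(n,d):
    c,M,t=cam(n); v,u=np.mgrid[:480,:640]
    P=np.stack([(u-c["cx"])/c["fx"]*d,(v-c["cy"])/c["fy"]*d,d],-1); return P@M.T+t
E
python3 - <<'E'
from h import *
for n in("top","side"):
    im,d=eyes.get_image(n); cv2.imwrite(f"pics/{n}0.png",im); np.save(f"{n}0.npy",d)
    print(n,eyes.calibration(n))
    for k in("feeder","feeder_paddle","feeder_front","feeder_plunger","spare_feeder","cake","cake_center","timer","plain_cake","marker"):
        for r in finder.pinpoint(n,k)[:4]:
            p=w(n,r["location"]); print(k,round(r["confidence"],2),p.round(),pix(n,p))
print(telemetry.read_state())
E
```

```text
top {'fx': 551.982397967081, 'fy': 551.982397967081, 'cx': 321.558738586571, 'cy': 236.46425948988698, 'position': array([-228.24869635,  -84.71727105, 1694.68496724]), 'attitude': array([-2.69883662, -0.00816137, -1.42623585])}
feeder 0.7 [540. 195.   3.] (268, 237)
feeder_paddle 0.72 [445. 204.  77.] (258, 253)
feeder_paddle 0.72 [551. 196.  29.] (268, 231)
feeder_front 0.65 [622. 188.  11.] (275, 215)
feeder_front 0.63 [551. 195.  31.] (268, 230)
feeder_plunger 0.73 [500. 128.  26.] (285, 247)
spare_feeder 0.6 [ 571. -142.    3.] (368, 242)
cake 0.91 [484. 340.   2.] (223, 246)
cake 0.7 [556. 195.   8.] (269, 232)
cake 0.56 [630. 344.   3.] (231, 208)
cake_center 0.82 [547. 197.  31.] (268, 231)
cake_center 0.79 [631. 343.  20.] (231, 205)
cake_center 0.77 [485. 337.  19.] (223, 244)
cake_center 0.49 [ 569. -144.   -2.] (369, 243)
timer 0.82 [412. 459.   1.] (183, 261)
plain_cake 0.67 [ 595. -418.   -2.] (450, 247)
marker 0.61 [ 595. -420.    2.] (451, 247)
marker 0.57 [551. 475.   3.] (189, 223)
marker 0.51 [446. 205.  76.] (258, 253)
side {'fx': 525.9227148077596, 'fy': 525.9227
[... 876 characters left out ...]
.] (245, 364)
{'clock': 1.1, 'qpos': array([ 1.10419516,  0.62841887,  0.03851523,  1.5174226 , -0.02697929,
        0.99631898, -0.01997734]), 'qd': array([ 0.00137529,  0.00250077,  0.0007494 , -0.0005439 , -0.00073263,
        0.00098004,  0.0020608 ]), 'tau': array([-6.05280843e-05, -5.63282490e+01,  1.22540418e+00, -1.93784523e+01,
        1.08632739e-02,  1.63547247e-03,  2.32179946e-05]), 'eef_pos': array([ 253.60879935, -598.47463741,  210.4942224 ]), 'tool_rot': array([-3.14154339e+00, -7.81971183e-06,  4.00797241e-01]), 'force': array([-0.13420832,  0.30453209, -0.63042405]), 'torque': array([ 0.01704677,  0.00641255, -0.01022983]), 'gripper_force': 0.0, 'width': 85.67120374203861}
```

Run:
```python
from h import *
im=cv2.imread("pics/top0.png"); cv2.imwrite("pics/topc.png",cv2.resize(im[170:290,160:480],(800,300),interpolation=cv2.INTER_CUBIC))
s=cv2.imread("pics/side0.png"); cv2.imwrite("pics/sidec.png",cv2.resize(s[180:400,200:420],(600,600),interpolation=cv2.INTER_CUBIC))
for n in("top","side"):
    P=cloud(n,np.load(n+"0.npy")).reshape(-1,3)
    near=lambda lo,hi,x0,x1,y0,y1:P[(P[:,2]>lo)&(P[:,2]<hi)&(P[:,0]>x0)&(P[:,0]<x1)&(P[:,1]>y0)&(P[:,1]<y1)]
    a=near(88,110,380,520,120,280); print(n,"paddle top",len(a),a.mean(0).round(1),cv2.minAreaRect(a[:,:2].astype(np.float32)))
    a=near(30,42,350,620,80,300)
    print("rails",len(a),cv2.minAreaRect(a[:,:2].astype(np.float32)))
    a=near(5,15,380,740,80,300); print("plate",len(a),cv2.minAreaRect(a[:,:2].astype(np.float32)))
    a=P[(P[:,2]>100)&(P[:,0]>300)&(P[:,0]<800)&(abs(P[:,1])<500)]; print("tall",len(a),a.max(0) if len(a) else 0)
```

```text
top paddle top 57 [448.4 200.7  97.1] ((449.1585388183594, 201.93826293945312), (50.79279708862305, 13.016106605529785), 85.98221588134766)
rails 682 ((483.0239562988281, 206.44735717773438), (169.52845764160156, 232.1626434326172), 67.20143127441406)
plate 1440 ((560.0204467773438, 189.97265625), (219.71322631835938, 359.3915710449219), 89.96771240234375)
tall 31 [496.8984686  221.49306714 109.43571495]
side paddle top 90 [448.  206.9  95.4] ((449.0797424316406, 202.3571319580078), (52.73941421508789, 11.397027015686035), 84.7662124633789)
rails 1273 ((480.1419982910156, 204.63050842285156), (168.60789489746094, 230.1095733642578), 66.50324249267578)
plate 1328 ((557.9683227539062, 188.5214080810547), (352.27362060546875, 215.42433166503906), 0.9679768085479736)
tall 9 [496.44904212 222.65492771 100.70148487]
```

View pics/topc.png

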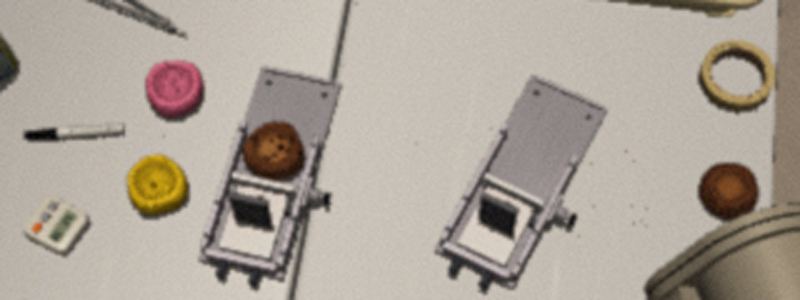

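View pics/sidec.png

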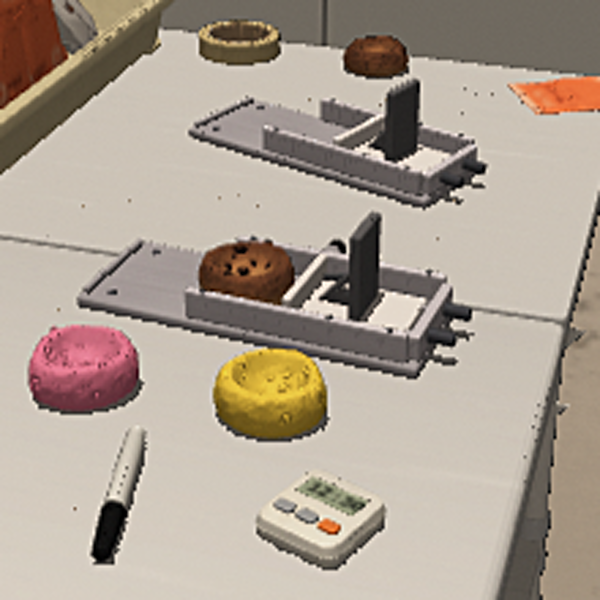

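View pics/top0.png

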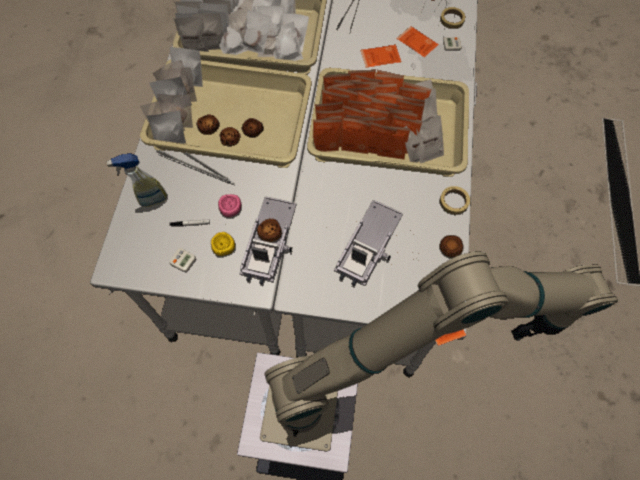

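The top crop has two feeders. The left one (full-picture paddle pixel about 258,253) holds the chocolate-chip ring cake at (268,231). The right one (paddle about 358,255) is empty.

These could be taken for the cake:
- plain cake at (451,246)
- pink cake at (230,205)
- yellow cake at (223,244)
- chocolate cakes in the tray at (230,135)

I choose the left feeder; the side crop confirms the chips and that the cake sits in its lane. The paddle's rear face is at about (444,202.5) and the feed yaw is about -5.2°. The plunger lies where this pose predicts.

move_arm --pt "0 0 -5.6 0.036 0.03 0 0" --pt "0 0 -5.6 0.036 0.03 0 0" --pt "0 0 -5.6 0.036 0.03 0 0" --pt "0 0 -5.7 0.036 0.03 0 0" --pt "0 0 -5.7 0.036 0.03 0 0"

```text
clock: 1.6
eef_pos: [435.0, -447.2, 210.7]
tool_rot: [3.141, -0.0, -0.096]
force: [1.0, -1.0, -0.7]
width: 12.1
gripper_force: 0.0
```

move_arm --pt "0 0 0 0.022 0.04 0 0" --pt "0 0 0 0.022 0.04 0 0" --pt "0 0 0 0.022 0.04 0 0" --pt "0 0 0 0.022 0.04 0 0" --pt "0 0 0 0.022 0.04 0 0"

```text
clock: 2.1
eef_pos: [544.4, -246.8, 210.7]
tool_rot: [3.141, -0.0, -0.091]
force: [0.9, 0.8, 0.6]
width: -0.1
gripper_force: 0.0
```

move_arm --pt "0 0 0 0.01 0.045 0 0" --pt "0 0 0 0.01 0.045 0 0" --pt "0 0 0 0.01 0.045 0 0" --pt "0 0 0 0.01 0.045 0 0" --pt "0 0 0 0.01 0.045 0 0"

```text
clock: 2.6
eef_pos: [593.9, -21.6, 210.7]
tool_rot: [-3.142, -0.001, -0.091]
force: [1.0, -0.1, 0.4]
width: 0.0
gripper_force: 0.0
```

move_arm --pt "0 0 0 -0.026 0.036 0 0" --pt "0 0 0 -0.026 0.036 0 0" --pt "0 0 0 -0.026 0.036 0 0" --pt "0 0 0 -0.026 0.036 0 0" --pt "0 0 0 -0.026 0.036 0 0"

```text
clock: 3.1
eef_pos: [462.6, 157.9, 210.8]
tool_rot: [-3.141, -0.001, -0.091]
force: [1.1, 0.8, -0.6]
width: -0.4
gripper_force: 0.0
```

move_arm --pt "0 0 0 -0.022 0.018 0 0" --pt "0 0 0 -0.022 0.018 0 0" --pt "0 0 0 -0.022 0.016 0 0" --pt "0 0 0 -0.005 0 0 0" --pt "0 0 0 0 0 0 0"

```text
clock: 3.6
eef_pos: [392.2, 208.6, 210.7]
tool_rot: [-3.142, -0.0, -0.09]
force: [0.3, 0.1, -0.0]
width: -0.2
gripper_force: 0.0
```

move_arm --pt "0 0 0 0 0 -0.03 0" --pt "0 0 0 0 0 -0.03 0" --pt "0 0 0 0 0 -0.03 0" --pt "0 0 0 0 0 -0.03 0" --pt "0 0 0 0 -0.001 -0.028 0"

```text
clock: 4.1
eef_pos: [394.4, 206.6, 61.3]
tool_rot: [-3.142, -0.002, -0.094]
force: [0.7, 0.9, 0.1]
width: 0.0
gripper_force: 0.0
```

move_arm --pt "0 0 0 0.01 -0.001 0 0" --pt "0 0 0 0.01 -0.001 0 0" --pt "0 0 0 0.005 0 0 0" --pt "0 0 0 0 0 0 0"

```text
clock: 4.5
eef_pos: [420.4, 205.8, 63.9]
tool_rot: [-3.14, -0.004, -0.093]
force: [-0.5, -1.3, 0.5]
width: 0.5
gripper_force: 0.0
```

Run:
```python
from h import *
s,d=eyes.get_image("side"); cv2.imwrite("pics/s1.png",cv2.resize(s[200:340,230:400],(728,600),interpolation=cv2.INTER_CUBIC))
t,d=eyes.get_image("top")
```

```text
(no output)
```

View pics/s1.png

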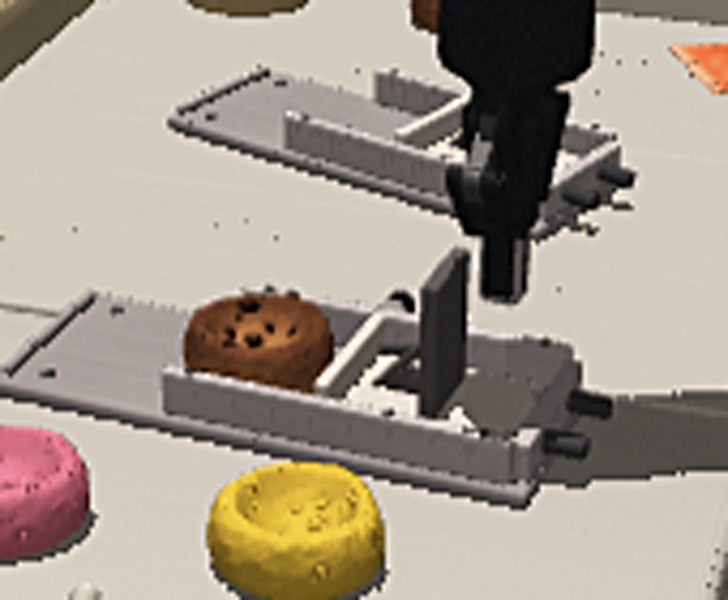

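The fingertips hang just behind the loaded feeder's paddle (paddle at crop pixel 445,330, tips at 503,290), with a gap of about 12 mm. The cake is in place. I'll raise a little to keep the knuckle clear of the paddle top, then push.

move_arm --pt "0 0 0 0 -0.001 0.009 0" --pt "0 0 0 0.005 -0.0005 0 0" --pt "0 0 0 0.005 -0.0005 0 0" --pt "0 0 0 0.005 -0.0005 0 0" --pt "0 0 0 0.005 -0.0005 0 0"

```text
clock: 5.1
eef_pos: [436.8, 202.6, 71.4]
tool_rot: [3.141, 0.002, -0.091]
force: [-5.3, 1.3, 3.9]
width: -0.2
gripper_force: 2.5
```

move_arm --pt "0 0 0 0.008 -0.0007 0 0" --pt "0 0 0 0.008 -0.0007 0 0" --pt "0 0 0 0.008 -0.0007 0 0" --pt "0 0 0 0.008 -0.0007 0 0" --pt "0 0 0 0.008 -0.0007 0 0"

```text
clock: 5.6
eef_pos: [471.7, 199.0, 70.5]
tool_rot: [3.139, 0.011, -0.089]
force: [-8.3, 1.0, 4.0]
width: -0.2
gripper_force: 4.5
```

move_arm --pt "0 0 0 0.008 -0.0007 0 0" --pt "0 0 0 0.008 -0.0007 0 0" --pt "0 0 0 0.006 -0.0006 0 0" --pt "0 0 0 0.005 -0.0005 0 0" --pt "0 0 0 0 0 0 0"

```text
clock: 6.1
eef_pos: [499.9, 196.4, 70.5]
tool_rot: [3.139, 0.01, -0.09]
force: [-9.8, 1.1, 5.6]
width: 0.1
gripper_force: 4.4
```

Run:
```python
from h import *
s,d=eyes.get_image("side"); cv2.imwrite("pics/s2.png",cv2.resize(s[200:340,230:400],(728,600),interpolation=cv2.INTER_CUBIC))
for n in("side",):
  for k in("feeder_paddle","cake_center"):
    for r in finder.pinpoint(n,k)[:3]: print(k,round(r["confidence"],2),w(n,r["location"]).round())
print(telemetry.read_state()["force"])
```

```text
feeder_paddle 0.82 [509. 196.  81.]
cake_center 0.68 [483. 340.  18.]
cake_center 0.66 [607. 187.  28.]
cake_center 0.66 [632. 346.  16.]
[-8.84655088  0.78896521  5.17868211]
```

View pics/s2.png

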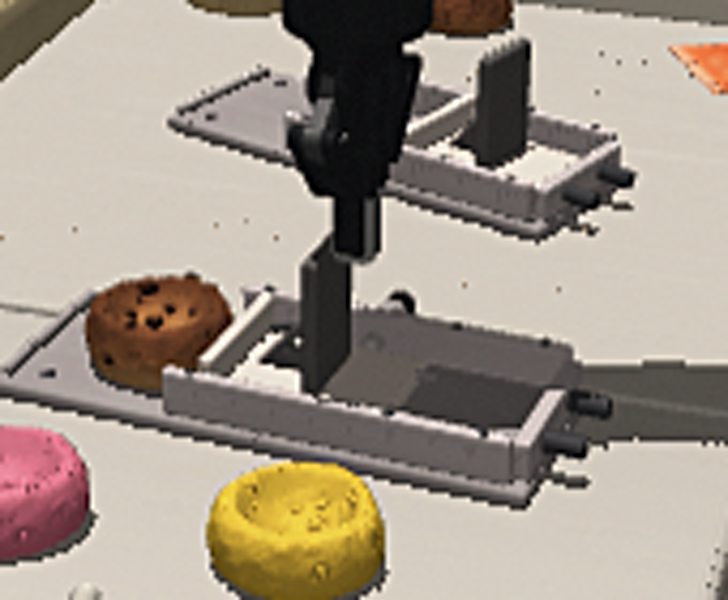

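The slide is about 65 mm forward and the cake is out at crop pixel (160,330). I'll push on until the force shows the stop.

move_arm --pt "0 0 0 0.004 -0.0004 0 0" --pt "0 0 0 0.004 -0.0004 0 0" --pt "0 0 0 0.003 -0.0003 0 0" --pt "0 0 0 0 0 0 0"

```text
clock: 6.65
eef_pos: [509.9, 195.5, 70.5]
tool_rot: [3.139, 0.011, -0.09]
force: [-10.3, 0.7, 6.8]
width: -0.2
gripper_force: 5.2
```

move_arm --pt "0 0 0 0.003 -0.0003 0 0" --pt "0 0 0 0.003 -0.0003 0 0" --pt "0 0 0 0 0 0 0"

```text
clock: 6.95
eef_pos: [509.8, 195.4, 70.2]
tool_rot: [3.137, 0.022, -0.089]
force: [-20.5, 2.0, 15.0]
width: 0.2
gripper_force: 10.6
```

The force jumped to 20 N with no further motion, so the slide is at its stop. Backing off.

move_arm --pt "0 0 0 -0.01 0.0009 0 0" --pt "0 0 0 -0.01 0.0009 0 0" --pt "0 0 0 -0.01 0.0009 0 0" --pt "0 0 0 -0.01 0.0009 0 0" --pt "0 0 0 -0.01 0.0009 0 0"

```text
clock: 7.45
eef_pos: [469.2, 199.3, 70.7]
tool_rot: [3.14, 0.004, -0.09]
force: [-0.1, -0.2, -0.8]
width: -0.0
gripper_force: 0.0
```

move_arm --pt "0 0 0 -0.015 0.0014 0 0" --pt "0 0 0 -0.015 0.0014 0 0" --pt "0 0 0 0 0 0 0" --pt "0 0 0 0 0 0 0" --pt "0 0 0 0 0 0 0"

```text
clock: 7.95
eef_pos: [443.2, 202.1, 71.6]
tool_rot: [-3.141, -0.002, -0.092]
force: [0.5, -0.3, 1.1]
width: 0.1
gripper_force: 0.0
```

move_arm --pt "0 0 0 0 0 0.03 0" --pt "0 0 0 0 0 0.04 0" --pt "0 0 0 0 0 0.04 0" --pt "0 0 0 0 0 0.02 0" --pt "0 0 0 0 0 0 0"

```text
clock: 8.45
eef_pos: [444.7, 202.9, 204.6]
tool_rot: [-3.138, -0.007, -0.092]
force: [-0.1, 0.9, 0.3]
width: 0.3
gripper_force: 0.0
```

Run:
```python
from h import *
s,d=eyes.get_image("side"); cv2.imwrite("pics/s3.png",cv2.resize(s[200:340,230:400],(728,600),interpolation=cv2.INTER_CUBIC))
for k in("feeder_paddle","cake_center"):
    for r in finder.pinpoint("side",k)[:3]: print(k,round(r["confidence"],2),w("side",r["location"]).round())
```

```text
feeder_paddle 0.64 [485. 195.  81.]
feeder_paddle 0.47 [533. 194.   1.]
cake_center 0.76 [619. 184.  32.]
cake_center 0.72 [482. 338.  21.]
cake_center 0.62 [633. 347.  19.]
```

View pics/s3.png

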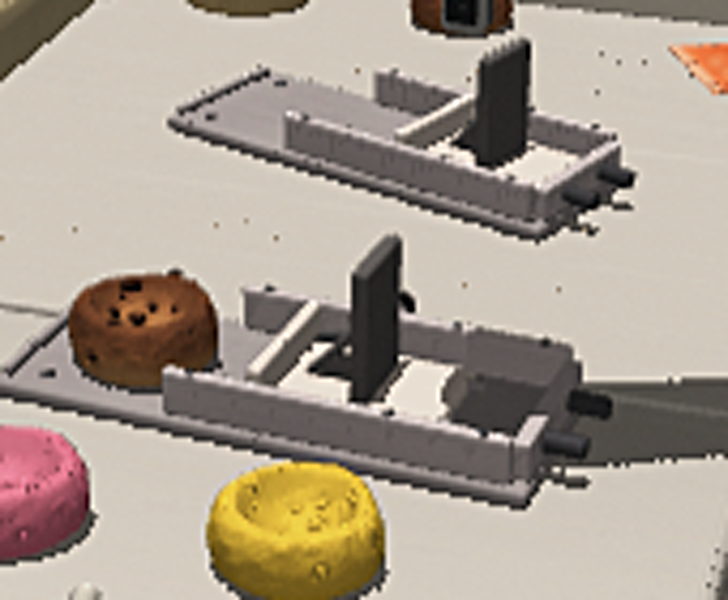

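The slide rests half way (paddle at crop pixel 378,320, about 39 mm travel). The cake lies flat on the open front plate at (143,330), about 85 mm ahead, and the arm is clear of everything.

```bash
python3 -c "
from cell import ctrl
print(ctrl.finish_job())"
```

```text
the job is handed in; nothing more can be done
None
```

I pushed the loaded feeder's slide to its stop and let it spring back. It now rests about 39 mm forward, on the stop pin, with the cake flat on the open front plate about 85 mm ahead; the job is handed in, but no verdict was returned.

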